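Pack two column plugs home with the tamper

TASK

Pack the two open columns: take the tamper from the tray by its handle and, with its foot, push the black rubber plug in the tall and in the short column all the way down until each bottoms out, giving each a firm press at the bottom. Then stand the tamper upright on the tray again and let go. Leave the dishes, bowl, bottle and jar where they are.

Things in the scene. Friction and masses are not known exactly. Their poses are not given: they have to be found in the camera images.
- tamper_center (a point): The tamper: an upright steel rod 160 mm long, loose, about 0.25 kg, standing on its foot. This point is its middle, 80 mm above the underside; z is its axis, from the foot up. Foot: steel disc 36 mm across with a flat underside and a 1.5 mm chamfer, 14 mm thick. Shaft: 14 mm across. Handle: black plain cylinder 26 mm across, from 105 to 160 mm above the underside; hold it there.
- tray: Flat steel tray, 130 mm (its x) by 200 mm (its y), 8 mm thick with no rim, fixed to the bench. Origin: centre of its underside, on the bench. The tamper stands in its +y half and a culture dish lies in its -y half.
- tall_mouth (a point): Mouth of the tall column, centre of its rim, 120 mm above the bench. The column is an upright clear tube, open on top, outside 54 mm, bore 44 mm, on a round grey foot 90 mm across and 10 mm thick, fixed to the bench. The bore's floor is 16 mm above the bench.
- tall_plug (a joint): How far the plug in the tall column has been pushed down, in m: between 0 and 0.015 at the start, 0.050 when it rests on the bore's floor (its top is then 36 mm above the bench; at joint value q the top is at 86 mm minus q). The plug is a black rubber disc 42 mm across and 20 mm thick, whose top gives like a spring, about 3 mm per 10 N, 6 mm at most; it slides stiffly, at about 5 to 6 N, and stays where it is left. A firm press at the bottom is 12 to 20 N for a moment.
- short_mouth (a point): Mouth of the short column, centre of its rim, 90 mm above the bench; otherwise like the tall one (bore 44 mm, bore's floor 16 mm above the bench).
- short_plug (a joint): The same for the plug in the short column: between 0 and 0.010 at the start, 0.035 on the bore's floor (its top is then 36 mm above the bench; at joint value q it is at 71 mm minus q). Same plug.
- capped: A third column, 107 mm high, already finished and closed with a 62 mm wide screw cap; fixed, not to be worked on. Origin: centre of its underside, on the bench. The three columns stand in a row, in any order.
- dish: Bystander: flat round covered culture dish, 90 mm across, 16 mm high, lying on the tray beside the tamper. Origin: centre of its underside.
- dish_stack: Bystander: stack of three such dishes in one piece, 90 mm across, 48 mm high, beyond the columns. Origin: centre of its underside.
- dish_pair: Bystander: stack of two such dishes in one piece, 90 mm across, 32 mm high, on the right of the bench. Origin: centre of its underside.
- bowl: Bystander: open steel bowl, 100 mm across, 40 mm high, on the left. Origin: centre of its underside.
- bottle: Bystander: glass bottle with screw cap, 80 mm across, 180 mm high, on the left. Origin: centre of its underside.
- jar: Bystander: clear jar with lid, 90 mm across, 75 mm high, on the right. Origin: centre of its underside.
There are look-alikes about, which are no part of the job. Leave any orange look-alike of the part that bears tamper_center alone.

How it is judged:
By the outcome, as a careful person would: the job done as asked, in the order asked, and still so for the second after the job is handed in, with the robot touching nothing.
It also fails if it takes over 67 s, if anything falls off the work surface, if the arm or the gripper's body presses on something with over 40 N, if the wrist force passes 120 N, or if a joint passes its speed limit or range.

ROBOT

A 6-joint arm with a two-finger parallel gripper is mounted at the origin on the work surface. World frame = base frame: x ahead of the robot, y to its left, z up, the work surface at z = 0. Lengths are in m, angles in rad, forces in N, time in s.
With the tool pointing down it reaches from about 0.35 to 0.975 m from the base axis. Payload 4.9 kg.
Tool frame: the origin (TCP) lies on the centre line of the jaws, within the pads' length; the fingertips stand 8 mm ahead of it and the grasp point (between the pads) lies 11 mm behind it; z points along the fingers, y is the direction in which the jaws open and shut (so a half turn about z gives the same grasp; the last joint's range is limited). The gripper opens to 85 mm and grips with 20 to 120 N. Pads are 22 mm wide; open, the fingers measure 114 mm over their backs; the gripper's body (76 mm by 85 mm) begins 54 mm behind the grasp point. The pads swing forward as they close: fully open they stand 13 mm farther back than shut.
Start: joints at [0.998, 0.053, 1.613, -0, 1.476, -0.119], TCP at [0.274, 0.562, 0.239] pointing down, gripper open.
Joint ranges: [-3.01, 3.01], [-1.01, 2.22], [0.06, 2.58], [-1.02, 4.17], [0.09, 2.62], [-3.14, 3.14]. Speed limits (rad/s): [2.57, 2.57, 3.14, 3.14, 3.14, 3.14].

INTERFACE

Orientations are given as a rotation vector (axis times angle).
In Python, from station import get_obs, get_image, calibration, finish_job gives the robot as it stands. The module is installed in compiled form; this text tells all that it offers.
- The arm moves only by the shell command python3 -m jog 'ROWS' [FORCE]. ROWS is JSON, a list of rows, each a list of 7 numbers: the shift along the tool's x, y, z in cm, then the turn, a rotation vector about the tool's x, y, z in rad, then the closure in counts, from 0 (fully open) to 255 (shut). In form: [[dx, dy, dz, ax, ay, az, jaw], ...]. A call has 1 to 8 rows; each row is the pose to reach, as a shift and turn from the pose measured when the call began, along the tool's axes at that moment; what a row does not reach only later rows make up. A row lasts 1/12 s, in which the tool goes at most 41.7 mm and 7.16 degrees, less where a joint would pass 70% of its speed; a pose out of reach is approached as far as the arm can. A call with a gripper value outside its range is refused whole. The fingers move at their own pace and stop on an object; FORCE is the grip in N (left out, the last holds). Time passes only in rows, so rows that repeat a pose let the fingers close. It gives the time, the measured TCP pose, the force and the opening at its end, in the units of the state.
- get_obs(): the state, without advancing time (a new reading comes with each control period).
- get_image(name): name is "scene" or "top"; returns the picture (480x640x3 uint8, red, green, blue); there is no depth.
- calibration(name): a dict with "vfov" (degrees; the focal length in pixels is half the picture's height over the tangent of half this angle, whatever the lens; pixels are square), "cx", "cy" (the principal point, pixels), "R" (3x3) and "t" (3): a world point X has camera coordinates R X + t. Camera axes: x right, y down, z forward; pixel columns grow to the right and rows downward; lengths in m; the calibration is good to about 2 mm. A picture is of the moment at which its call begins. calibration takes no time and is no camera call.
- finish_job(): hands the job in, once; it reports no verdict.
The state is a dict: "t": time; "q": joint angles; "dq": joint speeds; "effort": joint torques, N m; "tool_pos": TCP position; "tool_rot": TCP orientation; "contact_force": force on the tool from outside, world axes, zero at the start; "wrist_torque": the same for the moment, N m; "opening": finger opening in m.
Only numpy, scipy, OpenCV 4.12 (cv2) and the standard library are available. Lean on these libraries where they do the work, as an engineer would, in place of code of your own. Each camera call takes 0.05 s, during which the arm holds its last target. There are 200 camera calls.

## Working session

There is one attempt and no reset: what is moved stays moved. The work goes in short steps, Python scripts to look and compute and a shell command to move; the robot and the scene stay as the last step left them, time stands still between calls to the robot, and variables do not carry over. Pictures are saved under pics/ and viewed, about 8 in all and at most 12, crops included, and the job is handed in when it is done.

```bash
mkdir -p pics
python3 - <<'E'
from station import *
import cv2,numpy as np
for n in("scene","top"):
    cv2.imwrite(f"pics/{n}0.png",get_image(n)[:,:,::-1]); c=calibration(n); print(n,c)
o=get_obs();print(o)
E
```

```text
scene {'vfov': 45.389625497423985, 'cx': 326.24835481154093, 'cy': 241.26318144414748, 'R': array([[-0.36520998,  0.93070059,  0.0204473 ],
       [ 0.54499571,  0.23156199, -0.80582797],
       [-0.75471938, -0.28315272, -0.59179658]]), 't': array([ 0.21574822, -0.26229694,  1.67606001])}
top {'vfov': 55.462029482512946, 'cx': 320.52473647231693, 'cy': 240.82728121316555, 'R': array([[ 0.01336764, -0.99951114,  0.02826281],
       [-0.98796167, -0.01755927, -0.15369907],
       [ 0.15412021, -0.02586798, -0.98771342]]), 't': array([-0.02076805,  0.62208324,  1.07190168])}
{'t': 0.1, 'q': array([ 9.97970479e-01,  5.33441250e-02,  1.61420227e+00,  1.81724214e-05,
        1.47600497e+00, -1.19008687e-01]), 'dq': array([ 0.00021115, -0.0004394 , -0.00319178,  0.00123629,  0.00167081,
        0.00061349]), 'effort': array([ 2.44225760e-05, -3.94902277e+01, -3.71362638e+01, -1.41340347e-04,
        3.88339511e-03,  8.86862296e-06]), 'tool_pos': array([0.27368932, 0.56125629, 0.23812569]), 'tool_rot': array([-7.06602003e-01, -3.06039711e+00,  2.88422349e-03]), 'contact_force': array([0.09507625, 0.52372833, 0.53299303]), 'wrist_torque': array([ 0.01069536, -0.03707869, -0.00873468]), 'opening': 0.08533401504779946}
```

View pics/scene0.png

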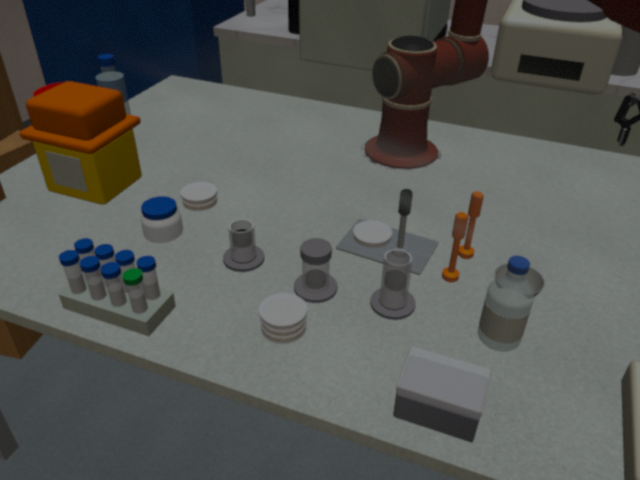

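View pics/top0.png

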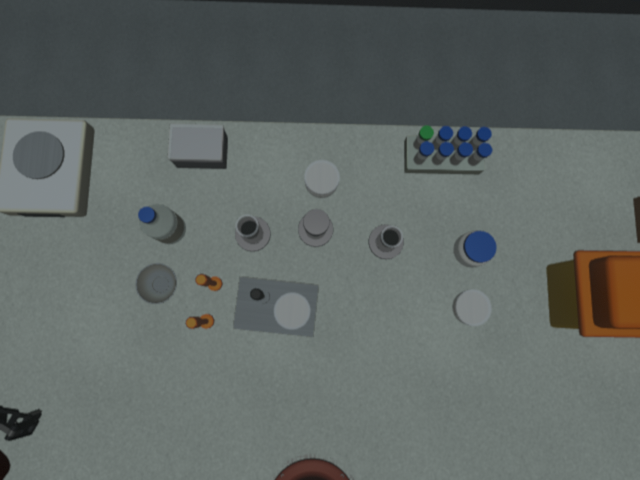

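Scene view: tall column at (395,285), capped (316,270), short (242,245), tamper on the tray at (404,215), with orange look-alikes to its right. Top view: tall mouth (248,225), short mouth (391,237), handle top (257,294). I'll enlarge both.

```bash
cat > h.py <<'E'
import numpy as np
from station import calibration
def ray(n,u,v):
    c=calibration(n); f=240/np.tan(np.radians(c['vfov']/2)); R=np.array(c['R']);t=np.array(c['t'])
    return -R.T@t, R.T@np.array([(u-c['cx'])/f,(v-c['cy'])/f,1])
def atz(n,u,v,z):
    o,d=ray(n,u,v); return o+d*(z-o[2])/d[2]
def proj(n,X):
    c=calibration(n); f=240/np.tan(np.radians(c['vfov']/2)); p=np.array(c['R'])@np.array(X)+c['t']
    return p[0]/p[2]*f+c['cx'],p[1]/p[2]*f+c['cy']
E
python3 - <<'E'
import cv2,numpy as np
t=cv2.imread('pics/top0.png');s=cv2.imread('pics/scene0.png')
a=t[205:335,225:425]; a=cv2.resize(a,None,fx=4,fy=4,interpolation=cv2.INTER_CUBIC)
cv2.imwrite('pics/tc.png',cv2.convertScaleAbs(a,alpha=1.6))
b=s[180:325,215:445]; b=cv2.resize(b,None,fx=3.4,fy=3.4,interpolation=cv2.INTER_CUBIC)
cv2.imwrite('pics/sc.png',cv2.convertScaleAbs(b,alpha=1.6))
E
```

```text
(no output)
```

View pics/tc.png

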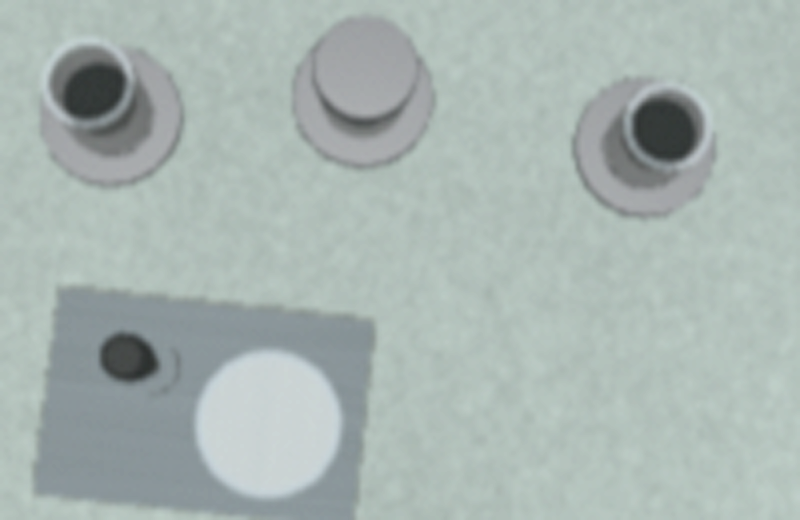

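View pics/sc.png

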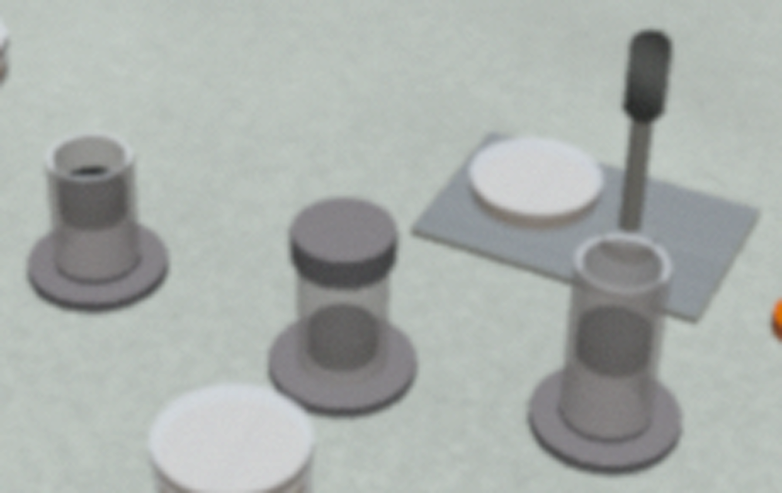

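Top crop: tall mouth (90,84), its foot (111,116). Short mouth (668,127), its foot (645,147). Handle top ≈ (126,355). Scene crop: tall mouth (622,263), short mouth (91,158), handle top ≈ (651,42). Both plugs sit partway down.

Run:
```python
from h import *
T=lambda x,y,z: atz('top',x/4+225-.4,y/4+205-.4,z).round(4)
S=lambda x,y,z: atz('scene',x/3.4+215-.35,y/3.4+180-.35,z).round(4)
print('tall',T(90,84,.12),T(111.5,116,.01),S(622,263,.12),S(605,415,.01))
print('short',T(668,127,.09),T(645,147,.01),S(91,158,.09),S(98,260,.01))
print('tamper',T(126,356,.168),S(651,42,.168), 'bottom of handle',S(644,112,.113), S(631,228,.03))
print('dish',T(268,423,.024),S(536,178,.024),'stack',T(366,68,.107))
for x,y in((60,287),(376,320),(357,530),(34,495)):print('tray',T(x,y,.008))
for n,x,y,z in(('orangeA',200,280,.16),('orangeB',192,322,.16)):print(n,atz('top',x,y,z).round(3))
print('bowl',atz('top',157,283,.04),'bottle',atz('top',148,214,.18),'jar',atz('top',480,246,.075))
from station import get_obs;from scipy.spatial.transform import Rotation as Ro
print(Ro.from_rotvec(get_obs()['tool_rot']).as_matrix().round(3))
```

```text
tall [0.6435 0.1599 0.12  ] [0.6438 0.1607 0.01  ] [0.644  0.1616 0.12  ] [0.6465 0.1628 0.01  ]
short [ 0.6296 -0.1788  0.09  ] [ 0.6299 -0.1787  0.01  ] [ 0.6313 -0.1761  0.09  ] [ 0.6306 -0.1775  0.01  ]
tamper [0.4869 0.1285 0.168 ] [0.4895 0.1315 0.168 ] bottom of handle [0.482  0.1309 0.113 ] [0.4908 0.1333 0.03  ]
dish [0.4528 0.0567 0.024 ] [0.4535 0.058  0.024 ] stack [0.6585 0.0014 0.107 ]
tray [0.5351 0.1891 0.008 ]
tray [ 0.5176 -0.0088  0.008 ]
tray [0.3885 0.0011 0.008 ]
tray [0.4072 0.1998 0.008 ]
orangeA [0.515 0.251 0.16 ]
orangeB [0.425 0.263 0.16 ]
bowl [0.51364214 0.38202275 0.04      ] bottle [0.65377371 0.36562849 0.18      ] jar [ 0.61238598 -0.39575938  0.075     ]
[[-0.899  0.438 -0.001]
 [ 0.438  0.899 -0.002]
 [ 0.    -0.002 -1.   ]]
```

Both views agree within about 3 mm: tall (0.644, 0.161), short (0.630, −0.178), tamper (0.488, 0.130). Next I move over the tamper and turn the jaws parallel to world y.

```bash
python3 -m jog '[[-4,-3,0,0,0,-0.1,0],[-8,-6.1,0,0,0,-0.2,0],[-12,-9.2,0,0,0,-0.3,0],[-15,-11.5,0,0,0,-0.4,0],[-18,-13.8,0,0,0,-0.454,0],[-21,-16.1,0,0,0,-0.454,0],[-23,-17.7,0,0,0,-0.454,0],[-23,-17.7,0,0,0,-0.454,0]]' 80
python3 - <<'E'
from station import get_obs;from scipy.spatial.transform import Rotation as Ro
o=get_obs();M=Ro.from_rotvec(o['tool_rot']).as_matrix();print(M.round(4),o['q'].round(3))
print('to tamper',M.T@([0.488,0.130,0.237]-o['tool_pos']))
E
```

```text
t: 0.77
tool_pos: [0.4051, 0.2961, 0.238]
tool_rot: [-0.011, -3.141, 0.007]
contact_force: [-1.0, 1.0, -0.5]
opening: 0.0855
[[-1.0e+00  7.0e-03 -2.0e-04]
 [ 7.0e-03  1.0e+00 -4.4e-03]
 [ 2.0e-04 -4.4e-03 -1.0e+00]] [ 0.485 -0.246  1.893 -0.004  1.496 -1.079]
to tamper [-0.08404923 -0.16549514  0.0016916 ]
```

```bash
python3 -m jog '[[-2,-4,0,0,0,0,0],[-4,-8,0,0,0,0,0],[-6,-12,0,0,0,0,0],[-8,-15.5,0,0,0,0,0],[-8.4,-16.5,0,0,0,0,0],[-8.4,-16.5,0,0,0,0,0]]'
python3 - <<'E'
from station import *;from scipy.spatial.transform import Rotation as Ro;import cv2
o=get_obs();M=Ro.from_rotvec(o['tool_rot']).as_matrix();print(M.round(4))
print('to tamper',M.T@([0.488,0.130,0.137]-o['tool_pos']))
a=get_image('scene')[80:260,300:500,::-1];b=get_image('top')[230:350,190:350,::-1]
a=cv2.resize(a,(444,400));b=cv2.resize(b,(350,262));b=cv2.copyMakeBorder(b,0,138,0,0,cv2.BORDER_CONSTANT)
cv2.imwrite('pics/g1.png',cv2.convertScaleAbs(cv2.hconcat([a,b]),alpha=1.6))
E
```

```text
t: 1.27
tool_pos: [0.4893, 0.1269, 0.2383]
tool_rot: [-0.019, -3.141, 0.009]
contact_force: [0.0, 0.6, 0.1]
opening: 0.0856
[[-9.999e-01  1.240e-02 -4.000e-04]
 [ 1.240e-02  9.999e-01 -5.800e-03]
 [ 3.000e-04 -5.900e-03 -1.000e+00]]
to tamper [0.00126864 0.00362716 0.10126416]
```

View pics/g1.png

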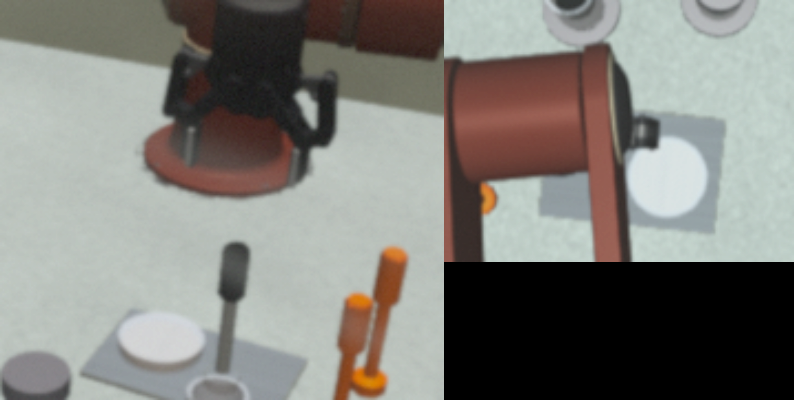

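The open jaws hang centred above the handle, with the orange pieces well to the side. Next I descend and grip.

```bash
python3 -m jog '[[0.1,0.35,2,-0.006,0,0,0],[0.1,0.35,4.5,-0.006,0,0,0],[0.1,0.35,7,-0.006,0,0,0],[0.1,0.35,9,-0.006,0,0,0],[0.1,0.35,10,-0.006,0,0,0],[0.1,0.35,10.1,-0.006,0,0,0],[0.1,0.35,10.1,-0.006,0,0,0]]' 80; python3 -m jog '[[0,0,0,0,0,0,100],[0,0,0,0,0,0,140],[0,0,0,0,0,0,170],[0,0,0,0,0,0,190],[0,0,0,0,0,0,200],[0,0,0,0,0,0,230],[0,0,0,0,0,0,255],[0,0,0,0,0,0,255]]' 80;python3 -m jog '[[0,0,0,0,0,0,255],[0,0,0,0,0,0,255],[0,0,0,0,0,0,255]]' 80; python3 -c "
from station import *;from scipy.spatial.transform import Rotation as R
print(R.from_rotvec(get_obs()['tool_rot']).as_matrix().round(4))"
```

```text
t: 1.95
tool_pos: [0.4863, 0.134, 0.1371]
tool_rot: [-0.012, -3.139, -0.003]
contact_force: [-0.4, -0.6, 0.6]
opening: 0.0855
t: 2.62
tool_pos: [0.487, 0.1337, 0.138]
tool_rot: [-0.012, -3.141, -0.003]
contact_force: [0.1, -1.2, 5.9]
opening: 0.0243
t: 2.87
tool_pos: [0.487, 0.1337, 0.138]
tool_rot: [-0.012, -3.141, -0.002]
contact_force: [0.1, -0.2, 2.9]
opening: 0.024
[[-1.0e+00  7.8e-03 -5.0e-04]
 [ 7.8e-03  1.0e+00  1.6e-03]
 [ 5.0e-04  1.6e-03 -1.0e+00]]
```

Gripped: the opening is 24 mm on the 26 mm handle, and the underside is 0.130 m below the TCP. Next I lift.

```bash
python3 -m jog '[[0,0,-1,0,0,0,255],[0,0,-3,0,0,0,255],[0,0,-6,0,0,0,255],[0,0,-9,0,0,0,255],[0,0,-11.5,0,0,0,255],[0,0,-13,0,0,0,255],[0,0,-13.5,0,0,0,255],[0,0,-13.5,0,0,0,255]]' 80; python3 -m jog '[[-2,0.3,0,0,0,0,255],[-5,0.9,0,0,0,0,255],[-8,1.4,0,0,0,0,255],[-11,2,0,0,0,0,255],[-13.5,2.4,0,0,0,0,255],[-15.2,2.7,0,0,0,0,255],[-15.7,2.7,0,0,0,0,255],[-15.7,2.7,0,0,0,0,255]]';  python3 - <<'E'
from station import *;from scipy.spatial.transform import Rotation as Ro;import cv2
o=get_obs();M=Ro.from_rotvec(o['tool_rot']).as_matrix();print(M.round(4),o['tool_pos'])
a=get_image('scene')[170:320,320:470,::-1];b=get_image('top')[180:330,190:340,::-1]
a=cv2.resize(a,(600,600),interpolation=2);b=cv2.resize(b,(200,200));b=cv2.copyMakeBorder(b,0,400,0,0,cv2.BORDER_CONSTANT)
cv2.imwrite('pics/t1.png',cv2.convertScaleAbs(cv2.hconcat([a,b]),alpha=1.6))
E
```

```text
t: 3.53
tool_pos: [0.4874, 0.1338, 0.2742]
tool_rot: [0.012, 3.14, 0.004]
contact_force: [0.1, -0.3, -2.4]
opening: 0.0246
t: 4.2
tool_pos: [0.6442, 0.1594, 0.2711]
tool_rot: [-0.012, -3.138, -0.003]
contact_force: [-1.1, -0.4, -2.7]
opening: 0.0242
[[-1.      0.0077 -0.0038]
 [ 0.0077  1.      0.0018]
 [ 0.0038  0.0018 -1.    ]] [0.64420912 0.15942261 0.27110922]
```

View pics/t1.png

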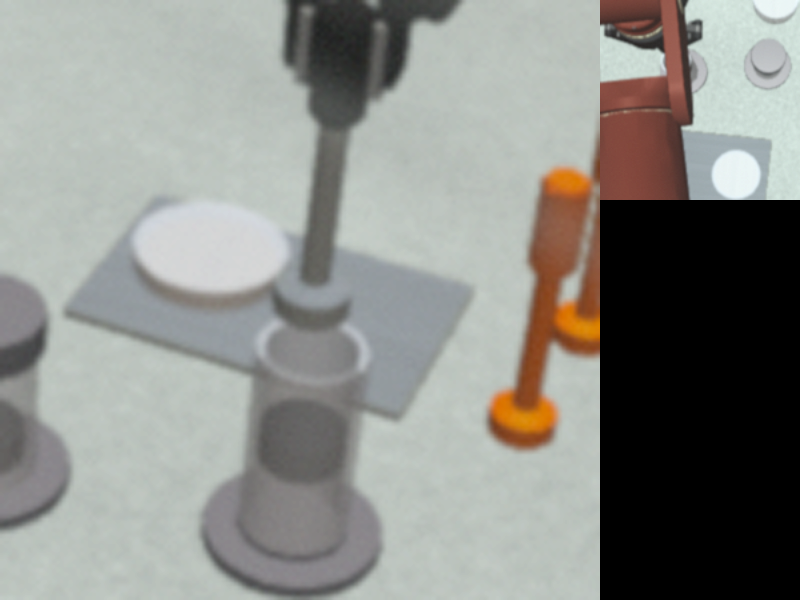

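The foot hovers over the tall mouth: underside ellipse centre ≈ (313,304), rim centre ≈ (313,348) in the crop. I'll compare these numerically.

Run:
```python
from h import *
S=lambda x,y,z: atz('scene',x/4+320-.4,y/4+170-.4,z).round(4)
print('foot top disc',S(313,293,.155),'underside',S(313,304,.141),'mouth',S(313,348,.12))
P=lambda X:[(np.array(proj('scene',X))-[320-.4,170-.4])*4]
x,y=.6442,.1594
print(P([x,y,.141]),P([x,y,.155]),P([x,y,.155+.02]),P([x,y,.155+.09]),P([x,y,.12]))
```

```text
foot top disc [0.6479 0.1598 0.155 ] underside [0.6373 0.1582 0.141 ] mouth [0.6427 0.1617 0.12  ]
[array([311.49207551, 312.77818324])] [array([314.35773078, 288.39005475])] [array([318.53063837, 252.87656935])] [array([333.91390969, 121.95740326])] [array([307.27651366, 348.65467726])]
```

```bash
python3 -m jog '[[0,0.15,0.5,0,-0.004,0,255],[0,0.15,1,0,-0.004,0,255],[0,0.15,1.7,0,-0.004,0,255],[0,0.15,2.3,0,-0.004,0,255],[0,0.15,3,0,-0.004,0,255],[0,0.15,3.5,0,-0.004,0,255],[0,0.15,3.5,0,-0.004,0,255]]' 80;  python3 - <<'E'
from station import *;from scipy.spatial.transform import Rotation as Ro;import cv2
o=get_obs();M=Ro.from_rotvec(o['tool_rot']).as_matrix();print(M.round(4),o['tool_pos'])
a=get_image('scene')[200:320,340:460,::-1]
cv2.imwrite('pics/t2.png',cv2.convertScaleAbs(cv2.resize(a,(600,600),interpolation=2),alpha=1.6))
E
```

```text
t: 4.88
tool_pos: [0.6423, 0.1609, 0.2354]
tool_rot: [-0.012, -3.14, -0.002]
contact_force: [0.8, -0.5, -2.5]
opening: 0.0243
[[-1.      0.0076 -0.0014]
 [ 0.0076  1.      0.0015]
 [ 0.0014  0.0015 -1.    ]] [0.64234233 0.1608721  0.23536615]
```

View pics/t2.png

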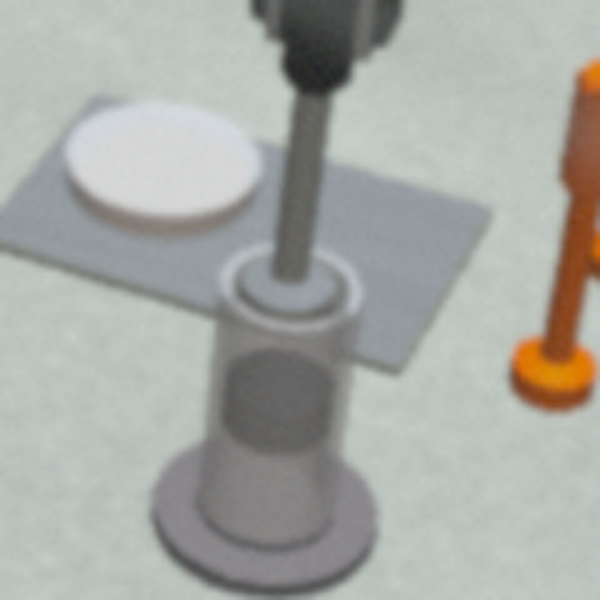

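The foot is inside the rim: laterally centred (foot 291, rim 290 px), but slightly towards the robot (foot ≈ 281, rim 289 px). I'll shift +x by about 2.5 mm and go down to the plug.

```bash
python3 -m jog '[[-0.25,0,0,0,-0.001,0,255],[-0.25,0,0,0,-0.001,0,255],[-0.25,0,0.7,0,-0.001,0,255],[-0.25,0,1.4,0,-0.001,0,255],[-0.25,0,2.1,0,-0.001,0,255],[-0.25,0,2.8,0,-0.001,0,255],[-0.25,0,3.2,0,-0.001,0,255],[-0.25,0,3.2,0,-0.001,0,255]]' 80
```

```text
t: 5.6
tool_pos: [0.6447, 0.1608, 0.2029]
tool_rot: [-0.012, -3.14, -0.002]
contact_force: [-0.7, -0.0, -1.3]
opening: 0.0244
```

```bash
python3 -m jog '[[0,0,0.5,0,0,0,255],[0,0,0.8,0,0,0,255],[0,0,1.1,0,0,0,255],[0,0,1.4,0,0,0,255],[0,0,1.7,0,0,0,255],[0,0,2,0,0,0,255],[0,0,2,0,0,0,255]]' 80
```

```text
t: 6.18
tool_pos: [0.6446, 0.1609, 0.1822]
tool_rot: [-0.012, -3.14, -0.002]
contact_force: [-0.1, 1.0, 1.0]
opening: 0.0242
```

```bash
python3 -m jog '[[0,0,0.3,0,0,0,255],[0,0,0.6,0,0,0,255],[0,0,0.9,0,0,0,255],[0,0,1.2,0,0,0,255],[0,0,1.5,0,0,0,255],[0,0,1.5,0,0,0,255]]' 80;python3 -m jog '[[0,0,0.1,0,0,0,255],[0,0,0.2,0,0,0,255],[0,0,0.2,0,0,0,255]]' 80;python3 -m jog '[[0,0,0.1,0,0,0,255],[0,0,0.15,0,0,0,255],[0,0,0.15,0,0,0,255]]' 80
```

```text
t: 6.68
tool_pos: [0.6444, 0.1609, 0.1663]
tool_rot: [-0.012, -3.14, -0.002]
contact_force: [1.7, 0.3, 1.1]
opening: 0.0243
t: 6.93
tool_pos: [0.6446, 0.1609, 0.1642]
tool_rot: [-0.012, -3.14, -0.002]
contact_force: [0.4, 0.2, 2.4]
opening: 0.0243
t: 7.18
tool_pos: [0.6449, 0.161, 0.1635]
tool_rot: [-0.012, -3.141, -0.002]
contact_force: [0.9, -0.5, 5.1]
opening: 0.0242
```

```bash
python3 -m jog '[[0,0,0.1,0,0,0,255],[0,0,0.2,0,0,0,255],[0,0,0.2,0,0,0,255]]' 80
```

```text
t: 7.43
tool_pos: [0.6452, 0.161, 0.1625]
tool_rot: [0.012, 3.141, 0.003]
contact_force: [-0.7, -0.3, 7.5]
opening: 0.0244
```

```bash
python3 -m jog '[[0,0,0.15,0,0,0,255],[0,0,0.3,0,0,0,255],[0,0,0.3,0,0,0,255],[0,0,0.3,0,0,0,255]]' 80
```

```text
t: 7.77
tool_pos: [0.6457, 0.161, 0.1617]
tool_rot: [0.012, 3.14, 0.003]
contact_force: [-1.9, -1.3, 9.6]
opening: 0.0241
```

```bash
python3 -m jog '[[0,0,0.25,0,0,0,255],[0,0,0.5,0,0,0,255],[0,0,0.5,0,0,0,255],[0,0,0.5,0,0,0,255],[0,0,0.5,0,0,0,255]]' 80; python3 -c "
from station import *;o=get_obs();print(o['contact_force'],o['tool_pos'])"
```

```text
t: 8.18
tool_pos: [0.6463, 0.161, 0.1601]
tool_rot: [0.012, 3.138, 0.003]
contact_force: [-3.8, -1.1, 14.4]
opening: 0.0238
[-3.78134718 -1.09353182 14.42025866] [0.64632424 0.16102004 0.16010308]
```

Net press is about 17 N (14.4 N plus 2.5 N of weight), and the height matches a bottomed plug. Next I retract.

```bash
python3 -m jog '[[0.1,0,-0.5,0,0,0,255],[0.1,0,-2,0,0,0,255],[0.1,0,-4,0,0,0,255],[0.1,0,-6.5,0,0,0,255],[0.1,0,-9,0,0,0,255],[0.1,0,-11,0,0,0,255],[0.1,0,-11.6,0,0,0,255],[0.1,0,-11.6,0,0,0,255]]' 80;  python3 - <<'E'
from station import *;from scipy.spatial.transform import Rotation as Ro;import cv2
o=get_obs();M=Ro.from_rotvec(o['tool_rot']).as_matrix();print(M.round(4),o['tool_pos'],o['contact_force'])
print(M.T@([.630,-.178,.272]-o['tool_pos']))
a=get_image('scene')[170:320,320:470,::-1]
cv2.imwrite('pics/t3.png',cv2.convertScaleAbs(cv2.resize(a,(600,600),interpolation=2),alpha=1.6))
E
```

```text
t: 8.85
tool_pos: [0.6454, 0.161, 0.2777]
tool_rot: [0.012, 3.136, 0.003]
contact_force: [0.6, 1.2, -2.5]
opening: 0.0246
[[-1.      0.0075  0.0057]
 [ 0.0075  1.      0.002 ]
 [-0.0057  0.0021 -1.    ]] [0.64542611 0.16098594 0.27772391] [ 0.58996202  1.1737653  -2.45075153]
[ 0.01290238 -0.33910355  0.00495036]
```

View pics/t3.png

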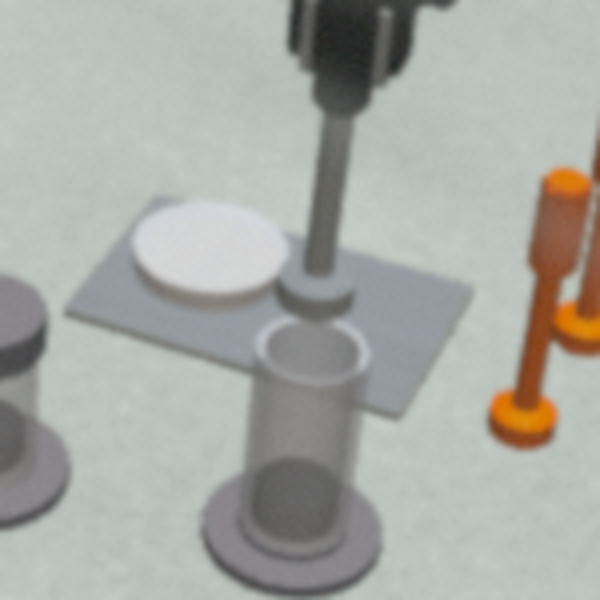

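The tall plug now sits on the tube floor (crop ≈ (297,505)), level with the one in the capped column. Next, the short column.

```bash
python3 -m jog '[[0.1,-2,0,0.002,0.006,0,255],[0.2,-5,0,0.002,0.006,0,255],[0.4,-9,0,0.002,0.006,0,255],[0.5,-13,0,0.002,0.006,0,255],[0.6,-17,0,0.002,0.006,0,255],[0.8,-21,0,0.002,0.006,0,255],[1,-24,0,0.002,0.006,0,255],[1,-26,0,0.002,0.006,0,255]]' 80;  python3 - <<'E'
from station import *;from scipy.spatial.transform import Rotation as Ro
o=get_obs();M=Ro.from_rotvec(o['tool_rot']).as_matrix();print(M.round(4),o['q'].round(2))
print(M.T@([.630,-.178,.252]-o['tool_pos']))
E
```

```text
t: 9.57
tool_pos: [0.6308, -0.102, 0.2712]
tool_rot: [-0.016, -3.132, -0.0]
contact_force: [1.1, 0.8, -2.2]
opening: 0.024
[[-9.999e-01  1.030e-02 -9.300e-03]
 [ 1.030e-02  9.999e-01  2.000e-04]
 [ 9.300e-03  1.000e-04 -1.000e+00]] [-0.28  0.07  1.54 -0.    1.54 -1.84]
[-0.00020318 -0.07600681  0.01924042]
```

```bash
python3 -m jog '[[0,-2.5,0,0,-0.009,0,255],[0,-5,0.2,0,-0.009,0,255],[0,-7,0.8,0,-0.009,0,255],[0,-7.6,1.5,0,-0.009,0,255],[0,-7.6,2.5,0,-0.009,0,255],[0,-7.6,3,0,-0.009,0,255],[0,-7.6,3,0,-0.009,0,255],[0,-7.6,3,0,-0.009,0,255]]' 80;  python3 - <<'E'
from station import *;from scipy.spatial.transform import Rotation as Ro;import cv2
from h import *
o=get_obs();M=Ro.from_rotvec(o['tool_rot']).as_matrix();print(M.round(4),o['tool_pos'].round(4))
a=get_image('scene')[170:290,190:310,::-1]
cv2.imwrite('pics/s1.png',cv2.convertScaleAbs(cv2.resize(a,(600,600),interpolation=2),alpha=1.6))
p=o['tool_pos']+M[:,2]*.116;print('foot top',p,(np.array(proj('scene',p))-[190-.4,170-.4])*5)
p=o['tool_pos']+M[:,2]*.130;print('foot',p,(np.array(proj('scene',p))-[190-.4,170-.4])*5)
p=[.630,-.178,.09];print('rim',p,(np.array(proj('scene',p))-[190-.4,170-.4])*5)
E
```

```text
t: 10.23
tool_pos: [0.6293, -0.1765, 0.2398]
tool_rot: [-0.014, -3.139, -0.002]
contact_force: [-0.4, -0.8, -2.9]
opening: 0.024
[[-1.      0.0088 -0.0025]
 [ 0.0088  1.      0.0013]
 [ 0.0025  0.0013 -1.    ]] [ 0.6293 -0.1765  0.2398]
foot top [ 0.62898202 -0.17634601  0.12375747] [255.63005183 212.00897174]
foot [ 0.62894656 -0.17632735  0.10975753] [258.00503927 240.28361051]
rim [0.63, -0.178, 0.09] [256.42310569 279.99443255]
```

View pics/s1.png

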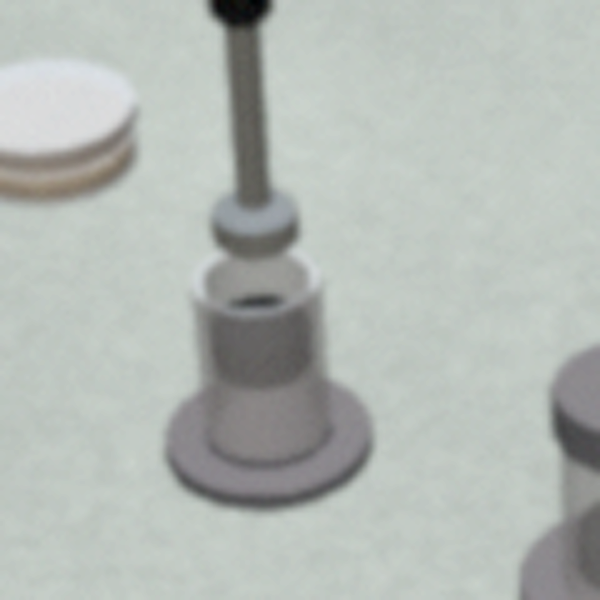

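Foot centre is ≈ 255.5 px and rim centre ≈ 258 px; both are close to the projected positions (256.5 and 256.4). A small +x correction, then I go in.

```bash
python3 -m jog '[[-0.12,0,0,0,-0.002,0,255],[-0.12,0.02,0.5,0,-0.002,0,255],[-0.12,0.02,1.1,0,-0.002,0,255],[-0.12,0.02,1.8,0,-0.002,0,255],[-0.12,0.02,2.5,0,-0.002,0,255],[-0.12,0.02,3.2,0,-0.002,0,255],[-0.12,0.02,3.2,0,-0.002,0,255]]' 80;  python3 - <<'E'
from station import *;import cv2
o=get_obs();print(o['tool_pos'].round(4),o['contact_force'])
a=get_image('scene')[190:290,190:290,::-1]
cv2.imwrite('pics/s2.png',cv2.convertScaleAbs(cv2.resize(a,(600,600),interpolation=2),alpha=1.6))
E
```

```text
t: 10.87
tool_pos: [0.6297, -0.1761, 0.2059]
tool_rot: [-0.014, -3.139, -0.003]
contact_force: [-0.4, 0.5, -3.3]
opening: 0.0243
[ 0.6297 -0.1761  0.2059] [-0.40790299  0.54248175 -3.25556582]
```

View pics/s2.png

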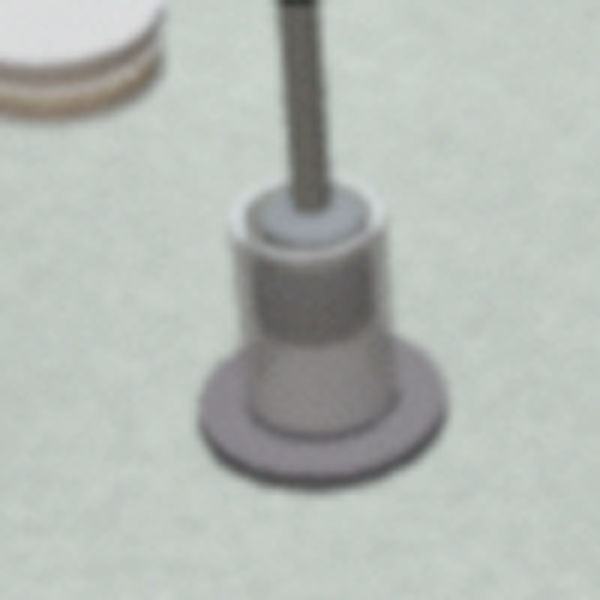

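The foot is inside the short column, centred (308 against 310 px). Next I push down.

```bash
python3 -m jog '[[-0.07,0,0.4,0,-0.002,0,255],[-0.07,0,0.9,0,-0.002,0,255],[-0.07,0,1.4,0,-0.002,0,255],[-0.07,0,1.9,0,-0.002,0,255],[-0.07,0,2.4,0,-0.002,0,255],[-0.07,0,2.9,0,-0.002,0,255],[-0.07,0,3.3,0,-0.002,0,255],[-0.07,0,3.7,0,-0.002,0,255]]' 80;python3 -m jog '[[0,0,0.2,0,0,0,255],[0,0,0.4,0,0,0,255],[0,0,0.4,0,0,0,255]]' 80;python3 -m jog '[[0,0,0.15,0,0,0,255],[0,0,0.3,0,0,0,255],[0,0,0.3,0,0,0,255]]' 80
```

```text
t: 11.58
tool_pos: [0.631, -0.1764, 0.1699]
tool_rot: [0.014, 3.14, 0.002]
contact_force: [0.3, -0.4, 3.1]
opening: 0.0243
t: 11.83
tool_pos: [0.6309, -0.1764, 0.1653]
tool_rot: [0.014, 3.141, 0.002]
contact_force: [0.5, -0.2, 1.3]
opening: 0.0241
t: 12.08
tool_pos: [0.6313, -0.1765, 0.1632]
tool_rot: [0.014, 3.14, 0.002]
contact_force: [-0.5, -0.6, 6.1]
opening: 0.0241
```

```bash
python3 -m jog '[[0,0,0.2,0,0,0,255],[0,0,0.4,0,0,0,255],[0,0,0.4,0,0,0,255],[0,0,0.4,0,0,0,255]]' 80;python3 -m jog '[[0,0,0.25,0,0,0,255],[0,0,0.45,0,0,0,255],[0,0,0.45,0,0,0,255],[0,0,0.45,0,0,0,255],[0,0,0.45,0,0,0,255]]' 80
```

```text
t: 12.42
tool_pos: [0.632, -0.1766, 0.1617]
tool_rot: [0.014, 3.138, 0.001]
contact_force: [-1.2, 1.1, 10.2]
opening: 0.0241
t: 12.83
tool_pos: [0.6326, -0.1767, 0.1606]
tool_rot: [0.014, 3.137, 0.0]
contact_force: [-3.3, 1.0, 13.0]
opening: 0.0244
```

Net about 15.5 N. I retract and head back to the tray.

```bash
python3 -m jog '[[0.15,0,-0.5,0,0.005,0,255],[0.15,0,-2,0,0.005,0,255],[0.15,0,-4,0,0.005,0,255],[0.15,0,-6.5,0,0.005,0,255],[0.15,0,-9,0,0.005,0,255],[0.15,0,-11,0,0.005,0,255],[0.15,0,-11.6,0,0.005,0,255],[0.15,0,-11.6,0,0.005,0,255]]' 80;  python3 - <<'E'
from station import *;from scipy.spatial.transform import Rotation as Ro;import cv2
o=get_obs();M=Ro.from_rotvec(o['tool_rot']).as_matrix();print(M.round(4),o['tool_pos'],o['contact_force'])
print(M.T@([.487,.1335,.272]-o['tool_pos']))
a=get_image('scene')[170:320,190:340,::-1]
cv2.imwrite('pics/s3.png',cv2.convertScaleAbs(cv2.resize(a,(600,600),interpolation=2),alpha=1.6))
E
```

```text
t: 13.5
tool_pos: [0.6312, -0.177, 0.2787]
tool_rot: [0.014, 3.138, -0.002]
contact_force: [-0.1, -0.2, -2.3]
opening: 0.0245
[[-1.      0.0088  0.0033]
 [ 0.0088  1.     -0.001 ]
 [-0.0033 -0.001  -1.    ]] [ 0.63119347 -0.17696505  0.2786879 ] [-0.07093754 -0.16398936 -2.32283035]
[0.14693339 0.30919382 0.00589863]
```

View pics/s3.png

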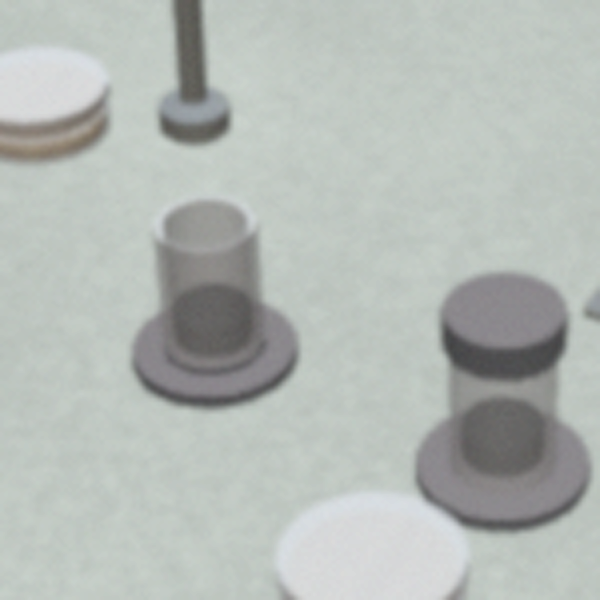

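The short plug is on the floor (crop (212,325)), just as in the capped column. Back to the tray.

```bash
python3 -m jog '[[1,2,0,0.001,0.003,0,255],[2.5,5,0,0.001,0.003,0,255],[4.2,8.5,0,0.001,0.003,0,255],[5.8,12,0,0.001,0.003,0,255],[7.5,15.5,0,0.001,0.003,0,255],[9.2,19,0,0.001,0.003,0,255],[10.5,22,0,0.001,0.003,0,255],[11.5,24,0,0.001,0.003,0,255]]' 80;  python3 - <<'E'
from station import *;from scipy.spatial.transform import Rotation as Ro
o=get_obs();M=Ro.from_rotvec(o['tool_rot']).as_matrix();print(M.round(4))
print(M.T@([.487,.1335,.272]-o['tool_pos']))
E
```

```text
t: 14.22
tool_pos: [0.515, 0.0669, 0.2733]
tool_rot: [-0.011, -3.134, -0.001]
contact_force: [1.2, 0.2, -2.8]
opening: 0.0237
[[-9.999e-01  6.900e-03 -7.900e-03]
 [ 6.900e-03  1.000e+00  3.000e-04]
 [ 7.900e-03  3.000e-04 -1.000e+00]]
[0.02840557 0.0664194  0.00153176]
```

```bash
python3 -m jog '[[1,2.5,0,0,-0.004,0,255],[2,4.8,0,0,-0.004,0,255],[2.7,6.3,0,0,-0.008,0,255],[2.8,6.6,0,0,-0.008,0,255],[2.8,6.6,0,0,-0.008,0,255],[2.8,6.6,0,0,-0.008,0,255]]' 80;  python3 - <<'E'
from station import *;from scipy.spatial.transform import Rotation as Ro
o=get_obs();M=Ro.from_rotvec(o['tool_rot']).as_matrix();print(M.round(4))
print(M.T@([.487,.1335,.138]-o['tool_pos']))
E
```

```text
t: 14.72
tool_pos: [0.487, 0.1326, 0.2719]
tool_rot: [-0.011, -3.139, 0.001]
contact_force: [0.0, 0.3, -2.4]
opening: 0.0242
[[-1.0e+00  6.9e-03 -2.4e-03]
 [ 6.9e-03  1.0e+00 -7.0e-04]
 [ 2.4e-03 -7.0e-04 -1.0e+00]]
[-0.00031961  0.00103896  0.13386312]
```

```bash
python3 -m jog '[[0,0.1,2,0,-0.002,0,255],[0,0.1,5,0,-0.002,0,255],[0,0.1,8,0,-0.002,0,255],[0,0.1,10.5,0,-0.002,0,255],[0,0.1,12,0,-0.002,0,255],[0,0.1,12.8,0,-0.002,0,255],[0,0.1,13,0,-0.002,0,255],[0,0.1,13,0,-0.002,0,255]]' 80;  python3 -m jog '[[0,0,0.1,0,0,0,255],[0,0,0.2,0,0,0,255],[0,0,0.3,0,0,0,255],[0,0,0.3,0,0,0,255]]'
python3 - <<'E'
from station import *;from scipy.spatial.transform import Rotation as Ro
o=get_obs();M=Ro.from_rotvec(o['tool_rot']).as_matrix();print(M.round(4))
E
```

```text
t: 15.38
tool_pos: [0.4869, 0.1328, 0.1416]
tool_rot: [-0.013, -3.141, 0.001]
contact_force: [0.5, 0.7, -2.4]
opening: 0.024
t: 15.72
tool_pos: [0.4874, 0.1329, 0.1394]
tool_rot: [0.012, 3.141, -0.001]
contact_force: [-0.6, -0.4, -1.8]
opening: 0.0241
[[-1.0e+00  7.9e-03  4.0e-04]
 [ 7.9e-03  1.0e+00 -7.0e-04]
 [-4.0e-04 -7.0e-04 -1.0e+00]]
```

```bash
python3 -m jog '[[0,0,0.08,0,0,0,255],[0,0,0.16,0,0,0,255],[0,0,0.16,0,0,0,255]]'; python3 -m jog '[[0,0,0.05,0,0,0,255],[0,0,0.1,0,0,0,255],[0,0,0.1,0,0,0,255]]'
```

```text
t: 15.97
tool_pos: [0.4877, 0.133, 0.1381]
tool_rot: [0.012, 3.14, -0.001]
contact_force: [1.2, 0.5, -2.9]
opening: 0.0242
t: 16.22
tool_pos: [0.4881, 0.133, 0.138]
tool_rot: [0.012, 3.139, -0.001]
contact_force: [-0.7, -0.5, 3.6]
opening: 0.0239
```

Contact with the tray (3.6 N, z = 0.138 as at pick-up). I open gently.

```bash
python3 -m jog '[[0,0,-0.05,0,0,0,255],[0,0,-0.05,0,0,0,255],[0,0,-0.05,0,0,0,170],[0,0,-0.05,0,0,0,140],[0,0,-0.05,0,0,0,100],[0,0,-0.05,0,0,0,60],[0,0,-0.05,0,0,0,0],[0,0,-0.05,0,0,0,0]]' 20;python3 -m jog '[[0,0,0,0,0,0,0],[0,0,0,0,0,0,0],[0,0,0,0,0,0,0],[0,0,0,0,0,0,0]]'
```

```text
t: 16.88
tool_pos: [0.4882, 0.133, 0.1386]
tool_rot: [0.012, 3.139, -0.001]
contact_force: [0.4, 0.1, -0.2]
opening: 0.0841
t: 17.22
tool_pos: [0.4882, 0.133, 0.1386]
tool_rot: [0.012, 3.139, -0.001]
contact_force: [0.1, -1.0, 0.6]
opening: 0.0852
```

```bash
python3 -m jog '[[0,0,-1,0,0,0,0],[0,0,-3,0,0,0,0],[0,0,-5.5,0,0,0,0],[0,0,-8,0,0,0,0],[0,0,-10.5,0,0,0,0],[0,0,-12,0,0,0,0],[0,0,-12.5,0,0,0,0],[0,0,-12.5,0,0,0,0]]';python3 -m jog '[[0,0,0,0,0,0,0],[0,0,0,0,0,0,0],[0,0,0,0,0,0,0],[0,0,0,0,0,0,0],[0,0,0,0,0,0,0]]'
python3 - <<'E'
from station import *;import cv2
cv2.imwrite('pics/end.png',cv2.convertScaleAbs(get_image('scene')[:,:,::-1],alpha=1.5))
E
```

```text
t: 17.88
tool_pos: [0.4888, 0.1332, 0.2661]
tool_rot: [0.012, 3.135, -0.0]
contact_force: [0.5, 0.6, 0.2]
opening: 0.0857
t: 18.3
tool_pos: [0.4884, 0.1332, 0.2651]
tool_rot: [0.012, 3.137, -0.0]
contact_force: [-0.5, -1.3, -0.4]
opening: 0.0856
```

View pics/end.png

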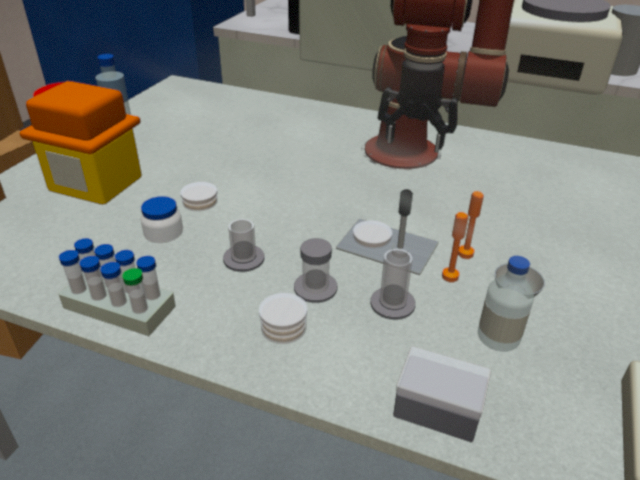

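The tamper stands upright on the tray at (404,215), both plugs are down, every bystander is where it was, and the gripper is clear.

```bash
python3 -c "
from station import *;print(finish_job())"
```

```text
the job is handed in; nothing more can be done
None
```

The job is done and handed in at about 18 s of robot time, well under the 67 s limit.

- **Packing:** I took the tamper by its handle and pushed the plug to the bottom in the tall column, then in the short one. The firm presses were about 17 N (tall) and 15.5 N (short), net of the tamper's weight.
- **Tamper:** I stood it back on its spot on the tray, let go and lifted the open gripper clear.
- **Last checks:** The pictures after each press show both plugs on the bore floor, level with the one in the capped column. The press heights fit that too: the foot ended about 30 mm above the bench, which is the bottomed plug top at 36 mm less its spring travel. The last picture shows the tamper upright and the bystanders and orange look-alikes unmoved. No check failed.
- **Small disagreements:** A sideways force of up to 4 N showed during the presses. The two cameras' position estimates differed by up to about 3 mm.

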